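# Tip the sanding rest flat and set it against the bench stop

## Task

The brown fibreboard sanding rest has been left standing on end in front of the low aluminium bench stop. Using only pushes with the fingertips or fingers, never gripping or lifting it, tip it over so that it lies on one of its two broad faces, then push it along the table until one of its short ends sits squarely and flush against the front face of the stop, nowhere jutting out past the stop's ends. Leave everything else where it stands.

Things in the scene. Friction and masses are not known exactly. Their poses are not given: they have to be found in the camera images.
- rest: The sanding rest: a plain brown MDF block, 46 (own x) x 88 (own y) x 34 (own z) mm, 0.10 to 0.20 kg. Origin: centre of one broad face (46 x 88), block from z = 0 to 34 mm. Starts standing on a short end, own y up, own +z roughly towards the stop. Pushed above mid-height on the broad face away from the stop it tips about its far bottom edge, not slides; past 21 deg of lean it falls by itself.
- rest_mid (a point): The middle of the sanding rest's volume, axes as rest. 44 mm above the table while the block stands, 17 mm when it lies on a broad face. Tipped towards the stop, the middle lands about 61 mm nearer to it than it stood, and 35 to 75 mm of gap remain between the leading end and the stop.
- stop: The bench stop: a bare aluminium angle fixed to the table, 160 mm long (own y), upright fence 40 mm high and 6 mm thick; flange with gussets and two black thumb screws behind it, to 58 mm back. Origin: middle of the front face at table height. Own x points backwards from the front face; the sanding rest is on the -x side.
- model: A dark grey dental arch model on a plaster base, 60 x 68 x 28 mm, loose, standing to one side of the sanding rest's way (own origin at the underside). To be left alone.
- jar: A small white plastic screw jar with an orange patch on the lid, 52 mm across, 55 mm high, loose, on a thin black pad (3 mm thick) to the right (origin centre of underside). To be left alone.
- tin: A round tin with a red lid, 58 mm across, 26 mm high, loose (origin centre of underside). To be left alone.
- burs: A small aluminium block full of coloured burs, 34 x 75 x 52 mm, loose (origin centre of underside). To be left alone.
- articulator: A black dental articulator, 101 x 106 x 108 mm, loose, on the same black pad (origin centre of underside). To be left alone.
- tape: A roll of tan tape lying flat, 96 mm across, 48 mm high, loose (origin centre of underside). To be left alone.
There are look-alikes about, which are no part of the job. Several things look just like the rest: the one meant starts farthest to the robot's left.

How it is judged:
By the outcome, as a careful person would: the job done as asked, in the order asked, and still so for the second after the job is handed in, with the robot touching nothing.
It also fails if it takes over 40 s, if anything falls off the work surface, if the arm or the gripper's body presses on something with over 40 N, if the wrist force passes 120 N, or if a joint passes its speed limit or range.

## Robot

A 7-joint arm with a two-finger parallel gripper is mounted at the origin on a cart in front of the work surface, level with it; the furniture and walls round the work are solid. World frame = base frame: x ahead of the robot, y to its left, z up, the work surface at z = 0. Lengths are in m, angles in rad, forces in N, time in s.
With the tool pointing down it reaches from about 0.4 to 0.85 m from the base axis. Payload 6.9 kg.
Tool frame: the origin (TCP) lies between the finger pads; the fingertips stand 22 mm ahead of it and the grasp point (between the pads) lies 3 mm ahead of it; z points along the fingers, y is the line along which they close (so a half turn about z gives the same grasp; the last joint's range is limited). The gripper opens to 85 mm and grips with 20 to 120 N. Pads are 22 mm wide; open, the fingers measure 114 mm over their backs; the gripper's body (76 mm by 85 mm) begins 54 mm behind the grasp point. The pads swing forward as they close: fully open they stand 13 mm farther back than shut.
Start: joints at [-1.19, 0.507, -0.238, 1.5, 0.126, 1.149, -0.155], TCP at [0.17, 0.602, 0.253] pointing down, gripper open.
Joint ranges: [-3.08, 3.08], [-0.24, 2.05], [-1.43, 1.35], [0, 2.5], [-1.52, 4.66], [0.17, 1.96], [-2.89, 2.89]. Speed limits (rad/s): [2.39, 2.39, 3.14, 3.14, 3.14, 3.14, 3.14].

## Interface

Orientations are given as a unit quaternion [x, y, z, w].
In Python, from station import get_obs, grab_frame, sign_off, trace gives the robot as it stands. The module is installed in compiled form; this text tells all that it offers.
- The arm moves only by the tool drive_tool, never from a script. Its argument "rows" is a list that holds one entry, the list of rows, each a list of 7 numbers: the opening, from 0 (shut) to 1 (fully open), then the shift along the tool's x, y, z in cm, then the turn, a rotation vector about the tool's x, y, z in degrees. In form: [[[gripper, dx, dy, dz, ax, ay, az], ...]]. A call has 1 to 5 rows; each row shifts and turns the commanded pose from where the row before left it, along the tool's axes as they then stand; what a row does not reach is not made up. A row lasts 1/8 s, in which the tool goes at most 62.5 mm and 10.7 degrees, less where a joint would pass 70% of its speed; a pose out of reach is approached as far as the arm can. A call with a gripper value outside its range is refused whole. The fingers move at their own pace and stop on an object; "force" is the grip in N (left out, the last holds). Time passes only in rows, so rows that do not move let the fingers close. It gives the time, the measured TCP pose, the force, the opening and the grip force at its end, in the units of the state.
- get_obs(): the state, without advancing time (a new reading comes with each control period).
- grab_frame(name): name is "scene" or "top" or "wrist"; returns a dict with "pixels" (400x640x3 uint8, red, green, blue), "z_map" (400x640 float32, m along the optical axis (not along the pixel's ray), 0 where there is no reading), "camera_matrix" (3x3 intrinsics, pixels), "k1" (the pictures are not rectified: a ray, as slopes to the right and down, at radius r is drawn at 1 + k1 r^2 times it, then the intrinsics apply), "R" (3x3) and "t" (3): a world point X has camera coordinates R X + t. Camera axes: x right, y down, z forward; pixel columns grow to the right and rows downward; lengths in m; the calibration is good to about 2 mm. A picture is of the moment at which its call begins.
- sign_off(): hands the job in; it is judged then, once.
Trained networks look in a picture, given as the dict that the camera call returned (one of the last four; its "shot" number tells which), for a name from the list of things; names that differ only in an ending like _2 or _b are one class to them, and where a whole thing is asked for, a point or a joint stands for the part that bears it (a point fixed in the world has none). Each returns a list of dicts, best first, with "confidence" (0 to 1); they miss things now and then, are a little off and sometimes report something else, mostly with a low value. They report only what shows in the picture. A call takes as long as a camera call. They do not tell look-alikes from the thing itself.
- trace(label, picture): "mask" (400x640 bool, what is visible of it) and "rect" ([left, top, width, height] in pixels, round what is visible of it).
The state is a dict: "t": time; "joint_positions": joint angles; "qd": joint speeds; "tau": joint torques, N m; "tool_pos": TCP position; "ee_rot": TCP orientation; "wrist_force": force on the tool from outside, world axes, zero at the start; "moment": the same for the moment, N m; "gripper_width": finger opening in m; "gripper_force": force on a finger pad.
Only numpy, scipy, OpenCV 4.12 (cv2) and the standard library are available. Lean on these libraries where they do the work, as an engineer would, in place of code of your own. Each camera call takes 0.05 s, during which the arm holds its last target. There are 200 camera calls.

## Working session

There is one attempt and no reset: what is moved stays moved. The work goes in short steps, Python scripts to look and compute and a tool call to move; the robot and the scene stay as the last step left them, time stands still between calls to the robot, and variables do not carry over. Pictures are saved under pics/ and viewed, at most 10 in all, crops included, and the job is handed in when it is done.

Besides the shell and the picture viewer there is one more tool, called in YAML: its name, and indented under it one key for each argument. drive_tool: Moves the arm, as the interface text tells. Its arguments: {"type":"object","properties":{"rows":{"type":"array"},"force":{"type":"number"}},"required":["rows"]}

```bash
mkdir -p pics; cat > h.py <<'E'
import numpy as np,cv2
from station import *
from scipy.spatial.transform import Rotation as Ro
def pts(f,mask=None):
    K=f["camera_matrix"];z=f["z_map"];m=z>0
    if mask is not None:m=m&mask
    v,u=np.nonzero(m)
    d=np.array([f["k1"],0,0,0,0.])
    xy=cv2.undistortPoints(np.stack([u,v],1).astype(float)[:,None],K,d)[:,0]
    Z=z[v,u];P=np.c_[xy*Z[:,None],Z]
    return (P-f["t"])@f["R"],np.c_[u,v]
def save(f,n,crop=None,s=1):
    im=f["pixels"][:,:,::-1]
    if crop:im=im[crop[1]:crop[3],crop[0]:crop[2]]
    cv2.imwrite("pics/"+n,cv2.resize(im,None,fx=s,fy=s,interpolation=cv2.INTER_CUBIC))
E
python3 - <<'E'
from h import *
o=get_obs();print(o["t"],o["tool_pos"],o["ee_rot"],o["wrist_force"])
F={n:grab_frame(n) for n in("scene","top")}
print(F["top"]["R"],F["top"]["t"])
for n,f in F.items():
    save(f,n+".png",None,1.25)
    for l in("rest","stop","model","jar","tin","burs","articulator","tape"):
        for r in trace(l,f)[:5]:
            if r["confidence"]<.25: continue
            P,_=pts(f,r["mask"]);
            if len(P)<10: continue
            print(n,l,round(r["confidence"],2),r["rect"],np.percentile(P,3,axis=0).round(3),np.percentile(P,97,axis=0).round(3))
E
```

```text
0.0 [0.16953035 0.60106961 0.25241973] [ 1.36944494e-01  9.90578298e-01 -9.12534769e-04 -9.54034261e-05] [-0.40593106 -0.87397148  0.42084658]
[[-0.02664833 -0.99964354 -0.00163288]
 [-0.9904462   0.02662416 -0.13530513]
 [ 0.13530037 -0.00198838 -0.99080263]] [0.20228316 0.50167943 1.30969912]
scene rest 0.83 [306.2, 214.5, 25.8, 43.8] [ 0.425  0.067 -0.   ] [0.472 0.183 0.089]
scene rest 0.68 [320.6, 186.5, 15.8, 34.8] [0.51  0.165 0.006] [0.542 0.214 0.089]
scene rest 0.66 [343.8, 205.7, 18.9, 37.4] [ 0.522  0.059 -0.   ] [0.58  0.112 0.089]
scene stop 0.59 [366.0, 182.0, 40.7, 37.0] [0.683 0.109 0.003] [0.747 0.258 0.04 ]
scene model 0.71 [315.2, 181.3, 19.4, 10.8] [0.56  0.313 0.002] [0.618 0.35  0.027]
scene jar 0.94 [406.5, 236.1, 25.7, 31.6] [ 0.61  -0.096  0.007] [ 0.656 -0.05   0.057]
scene tin 0.55 [232.5, 221.2, 25.4, 21.8] [ 0.27   0.196 -0.   ] [0.324 0.248 0.027]
scene burs 0.52 [274.9, 160.0, 22.1, 17.3] [ 0.503  0.452 -0.   ] [0.551 0.558 0.045]
scene articulator 0.94 [333.6, 255.4, 59.7, 72.6] [ 0.377 -0.201  0.011] [ 0.467 -0.104  0.101]
top rest 0.79 [314.2, 184.4
[... 189 characters left out ...]
0.012] [0.571 0.112 0.093]
top stop 0.65 [298.3, 131.0, 52.2, 17.7] [0.688 0.115 0.001] [0.749 0.262 0.042]
top model 0.8 [269.9, 166.8, 18.8, 24.4] [0.563 0.307 0.003] [0.619 0.359 0.029]
top model 0.5 [317.3, 184.1, 16.9, 20.1] [0.514 0.174 0.027] [0.549 0.215 0.093]
top jar 0.52 [393.5, 151.1, 18.2, 17.3] [ 0.615 -0.093  0.008] [ 0.656 -0.048  0.061]
top tin 0.72 [306.1, 256.4, 13.5, 21.2] [0.276 0.203 0.021] [0.323 0.253 0.031]
top burs 0.42 [394.3, 152.0, 20.2, 19.1] [ 0.615 -0.092  0.012] [ 0.656 -0.048  0.061]
top articulator 0.57 [410.0, 206.8, 45.3, 31.2] [ 0.38  -0.194  0.002] [ 0.471 -0.098  0.104]
top tape 0.62 [225.1, 253.2, 31.2, 27.1] [ 0.261  0.414 -0.001] [0.348 0.502 0.052]
```

View pics/scene.png

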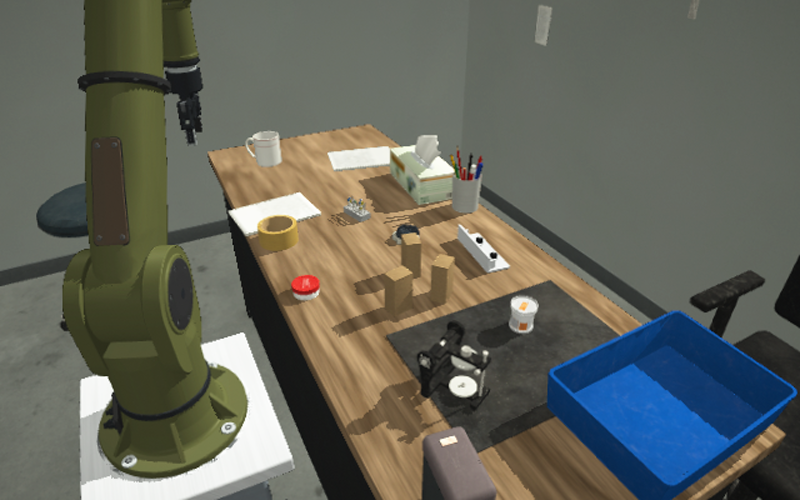

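```bash
python3 - <<'E'
from h import *
f=grab_frame("top");save(f,"topc.png",(240,100,440,280),4)
P,uv=pts(f);
# top face of rests
for l in [(0.49,.57,.15,.24),(.41,.49,.05,.13),(.5,.6,.05,.13)]:
    m=(P[:,0]>l[0])&(P[:,0]<l[1])&(P[:,1]>l[2])&(P[:,1]<l[3])&(P[:,2]>.08)
    q=P[m][:,:2].astype(np.float32);print(len(q),P[m][:,2].mean(),cv2.minAreaRect(q))
s=grab_frame("scene");Q,_=pts(s)
for n,A in(("top",P),("scene",Q)):
    m=(A[:,0]>.64)&(A[:,0]<.77)&(A[:,1]>.08)&(A[:,1]<.29)&(A[:,2]>.035)&(A[:,2]<.047)
    print(n,m.sum(),cv2.minAreaRect(A[m][:,:2].astype(np.float32)))
    if n=="scene":
        m=(A[:,0]>.64)&(A[:,0]<.77)&(A[:,1]>.08)&(A[:,1]<.29)&(A[:,2]>.008)&(A[:,2]<.034)
        B=A[m];# front face: min x per y bin
        for y in np.arange(.1,.28,.02):
            b=B[abs(B[:,1]-y)<.01]
            if len(b)>2:print(round(y,2),len(b),np.percentile(b[:,0],[5,30,60]).round(4))
E
```

```text
168 0.08873943737065126 ((0.5330521464347839, 0.19364048540592194), (0.04548745974898338, 0.034507181495428085), 76.9588394165039)
172 0.08862965619185158 ((0.4508078992366791, 0.09018051624298096), (0.045934855937957764, 0.03423956036567688), 11.366904258728027)
166 0.08878138547709488 ((0.549964964389801, 0.0872700959444046), (0.04484844207763672, 0.03436831012368202), 41.25725555419922)
top 102 ((0.696641743183136, 0.19267088174819946), (0.15664920210838318, 0.007795121520757675), 82.70690155029297)
scene 90 ((0.6947494149208069, 0.1875515878200531), (0.15427599847316742, 0.008586376905441284), 83.21752166748047)
0.1 6 [0.6833 0.6844 0.686 ]
0.12 56 [0.6819 0.6837 0.6876]
0.14 51 [0.6848 0.6866 0.715 ]
0.16 33 [0.6871 0.6882 0.6893]
0.18 32 [0.6896 0.6914 0.6922]
0.2 25 [0.6915 0.6927 0.6934]
0.22 56 [0.6942 0.6959 0.7283]
0.24 23 [0.6961 0.6972 0.6986]
0.26 26 [0.6987 0.7004 0.7011]
```

View pics/topc.png

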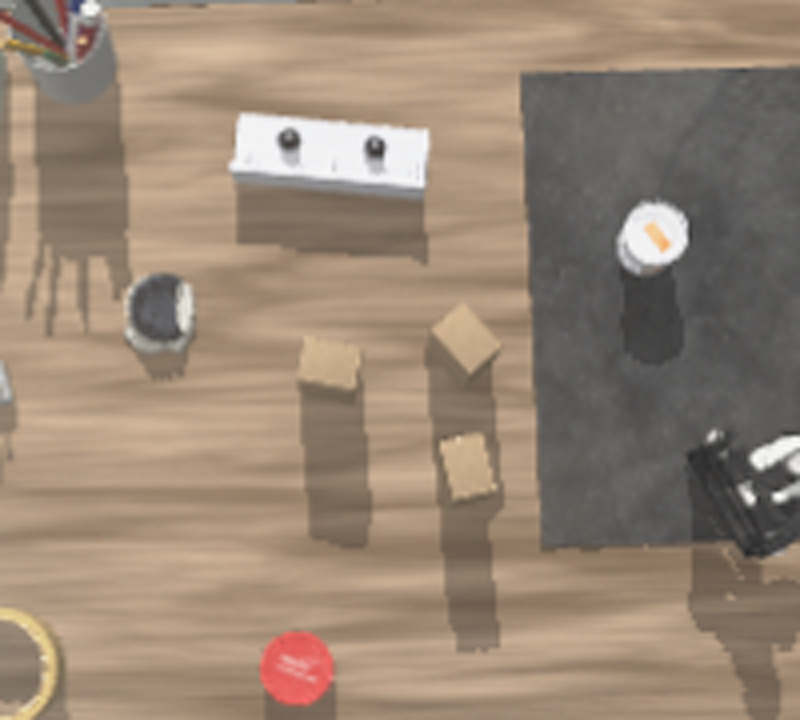

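The candidates, in top.crop pixels, are (330,362), (466,340) and (468,467). The one meant is (330,362), at world (0.533, 0.194). It is farthest to the robot's left and stands in front of the stop.

drive_tool:
  rows:
    - [[0.2, -4.1, -3, 0, 0, 0, 0], [0.2, -4.1, -3, 0, 0, 0, 0], [0.2, -4.1, -3, 0, 0, 0, 0], [0.2, -4.1, -3, 0, 0, 0, 0], [0.2, -4.1, -3, 0, 0, 0, 0]]

```text
t: 1.62
tool_pos: [0.3272, 0.4002, 0.2535]
ee_rot: [0.137, 0.991, 0.0, 0.0]
wrist_force: [-0.1, 1.0, 0.1]
gripper_width: 0.0172
gripper_force: 0.0
```

drive_tool:
  rows:
    - [[0.2, -4.1, -3, 0, 0, 0, 0], [0.2, -4.1, -3, 0, 0, 0, 0], [0.2, -4.1, -3, 0, 0, 0, 0], [0.2, -4.1, -3, 0, 0, 0, 0], [0.2, -3, -2, 0, 0, 0, 0]]

```text
t: 2.25
tool_pos: [0.4763, 0.2118, 0.2535]
ee_rot: [0.138, 0.99, -0.0, 0.0]
wrist_force: [-0.5, -0.9, -0.5]
gripper_width: 0.0174
gripper_force: 0.0
```

drive_tool:
  rows:
    - [[0.2, 0, 0, 0, 0, 0, -2.7], [0.2, 0, 0, 0, 0, 0, 0]]

```text
t: 2.5
tool_pos: [0.4751, 0.2139, 0.2533]
ee_rot: [0.114, 0.993, 0.0, -0.0]
wrist_force: [0.2, 0.1, -0.7]
gripper_width: 0.0172
gripper_force: 0.0
```

```bash
cat >> h.py <<'E'
def goto(x,y,z,pushdeg=None):
    o=get_obs();R=Ro.from_quat(o["ee_rot"]);M=R.as_matrix()
    print("t",round(o["t"],2),"tcp",o["tool_pos"].round(4),"yaw of -x",np.degrees(np.arctan2(-M[1,0],-M[0,0])).round(2),"tilt",M[:,2].round(3),"w",round(o["gripper_width"],4),"F",np.round(o["wrist_force"],1))
    print("need cm tool",(M.T@(np.array([x,y,z])-o["tool_pos"])*100).round(2))
E
python3 -c "
from h import *
goto(.484,.205,.085)"
```

```text
t 2.5 tcp [0.4751 0.2139 0.2533] yaw of -x -13.11 tilt [-0.  0. -1.] w 0.0172 F [ 0.2  0.1 -0.7]
need cm tool [-1.07 -0.67 16.83]
```

drive_tool:
  rows:
    - [[0.2, -0.2, -0.2, 4.2, 0, 0, 0], [0.2, -0.2, -0.2, 4.2, 0, 0, 0], [0.2, -0.2, -0.2, 4.2, 0, 0, 0], [0.2, -0.2, 0, 4.2, 0, 0, 0], [0.2, 0, 0, 0, 0, 0, 0]]

```text
t: 3.12
tool_pos: [0.4794, 0.2063, 0.0831]
ee_rot: [0.113, 0.994, -0.001, -0.003]
wrist_force: [0.1, -0.8, 1.2]
gripper_width: 0.0177
gripper_force: 0.0
```

```bash
python3 -c "
from h import *
goto(.484,.205,.085)
f=grab_frame('scene');save(f,'s2.png',(260,130,420,250),5)"
```

```text
t 3.12 tcp [0.4794 0.2063 0.0831] yaw of -x -13.02 tilt [-0.005 -0.002 -1.   ] w 0.0177 F [ 0.1 -0.8  1.2]
need cm tool [-0.48 -0.03 -0.19]
```

View pics/s2.png

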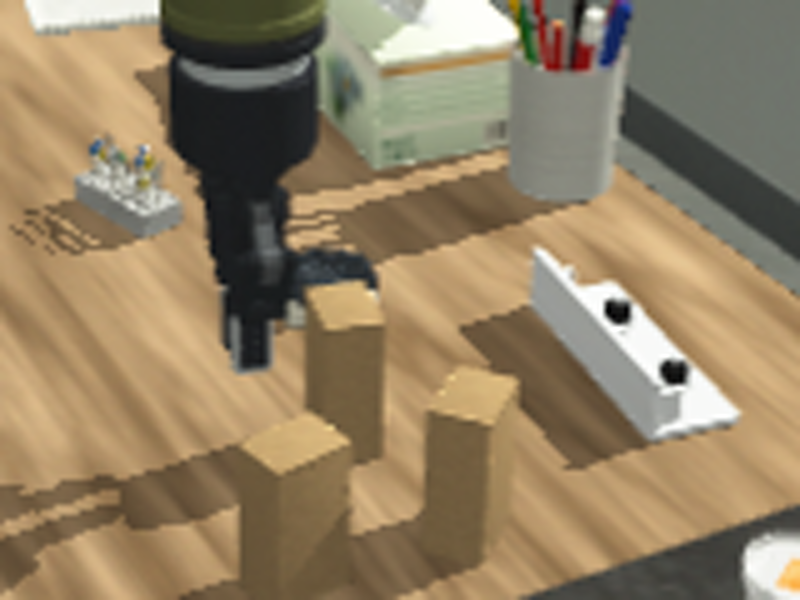

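The fingertips at crop (250,365) are behind the top of the target block at (345,310), with clearance all round. Now I'll tip it.

drive_tool:
  rows:
    - [[0.2, -1.2, 0, 0, 0, 0, 0], [0.2, -1, 0, 0, 0, 0, 0], [0.2, -0.7, 0, 0, 0, 0, 0], [0.2, -0.7, 0, 0, 0, 0, 0], [0.2, -0.7, 0, 0, 0, 0, 0]]

```text
t: 3.8
tool_pos: [0.5238, 0.1966, 0.0854]
ee_rot: [0.114, 0.994, 0.0, 0.0]
wrist_force: [0.2, 0.1, 0.1]
gripper_width: 0.017
gripper_force: 0.0
```

drive_tool:
  rows:
    - [[0.2, -0.7, 0, 0, 0, 0, 0], [0.2, -0.7, 0, 0, 0, 0, 0], [0.2, -0.5, 0, 0, 0, 0, 0]]

```text
t: 4.18
tool_pos: [0.5423, 0.1923, 0.0852]
ee_rot: [0.114, 0.994, -0.0, 0.0]
wrist_force: [0.3, -1.0, -0.1]
gripper_width: 0.0172
gripper_force: 0.0
```

```bash
python3 -c "
from h import *
goto(.535,.193,.085)
f=grab_frame('scene');save(f,'s3.png',(260,130,420,250),5)"
```

```text
t 4.17 tcp [0.5423 0.1923 0.0852] yaw of -x -13.06 tilt [ 0. -0. -1.] w 0.0172 F [ 0.3 -1.  -0.1]
need cm tool [ 0.72 -0.1   0.02]
```

View pics/s3.png

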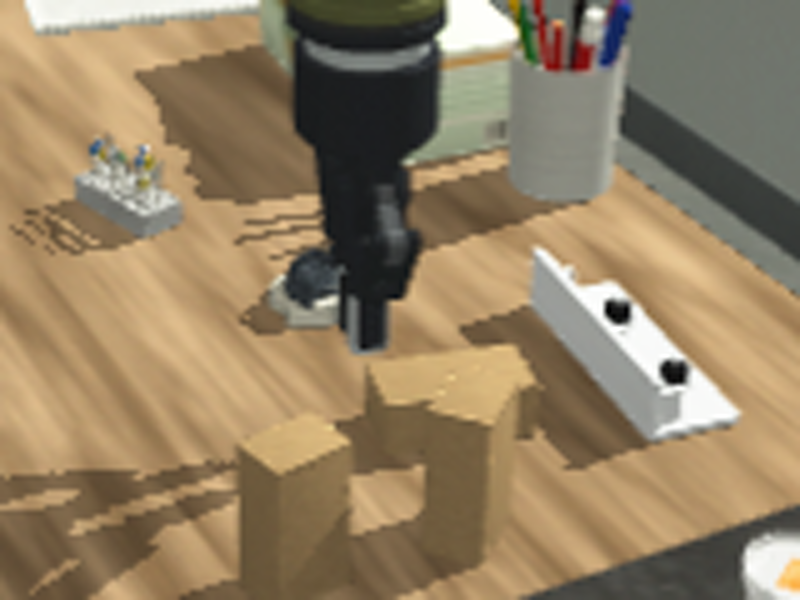

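The block now lies flat at crop (450,370), beyond the fingertips. I'll back off and measure it.

drive_tool:
  rows:
    - [[0.2, 4, 0, 0, 0, 0, 0], [0.2, 4, 0, 0, 0, 0, 0], [0.2, 0, 0, 0, 0, 0, 0]]

```text
t: 4.6
tool_pos: [0.4607, 0.2115, 0.0853]
ee_rot: [0.112, 0.994, -0.0, -0.001]
wrist_force: [0.9, 0.1, -0.3]
gripper_width: 0.0174
gripper_force: 0.0
```

```bash
cat > m.py <<'E'
from h import *
f=grab_frame("top");P,_=pts(f)
a,b,c,d=(.5,.72,.13,.26)
m=(P[:,0]>a)&(P[:,0]<b)&(P[:,1]>c)&(P[:,1]<d)&(P[:,2]>.028)&(P[:,2]<.0385)
n=(P[:,0]<.675)
q=P[m&n];px=f["pixels"]
r=cv2.minAreaRect(q[:,:2].astype(np.float32));print("rest",len(q),q[:,2].mean().round(4),r)
bx=cv2.boxPoints(r);print(bx.round(4).tolist())
goto(*r[0],.05)
E
python3 m.py; python3 - <<'E'
import sys;sys.path.insert(0,'.')
from h import *
f=grab_frame("wrist");P,uv=pts(f)
m=(P[:,0]>.64)&(P[:,0]<.77)&(P[:,1]>.05)&(P[:,1]<.3)&(P[:,2]>.01)
print("wrist sees stop",m.sum())
E
```

```text
rest 182 0.0344 ((0.6058163642883301, 0.17719310522079468), (0.045804597437381744, 0.06183132156729698), 77.35001373291016)
[[0.5705999732017517, 0.1615999937057495], [0.6309999823570251, 0.14810000360012054], [0.640999972820282, 0.19280000030994415], [0.5806999802589417, 0.20630000531673431]]
t 4.65 tcp [0.463  0.2111 0.0855] yaw of -x -12.93 tilt [-0.  0. -1.] w 0.0169 F [ 1.  -0.1  0. ]
need cm tool [-14.68  -0.11   3.55]
wrist sees stop 0
```

drive_tool:
  rows:
    - [[0.2, -1, -0.4, 1.8, 0, 0, -5.6], [0.2, -1, -0.4, 1.8, 0, 0, 0], [0.2, -1, 0, 1.7, 0, 0, 0], [0.2, 0, 0, 0, 0, 0, 0]]

```text
t: 5.2
tool_pos: [0.4924, 0.1972, 0.0306]
ee_rot: [0.066, 0.998, -0.001, -0.001]
wrist_force: [0.0, 0.1, -0.1]
gripper_width: 0.0172
gripper_force: 0.0
```

```bash
python3 -c "
from h import *
goto(.52,.192,.032)
f=grab_frame('wrist');save(f,'w1.png')"
```

```text
t 5.2 tcp [0.4924 0.1972 0.0306] yaw of -x -7.58 tilt [-0.002 -0.001 -1.   ] w 0.0172 F [ 0.   0.1 -0.1]
need cm tool [-2.81 -0.15 -0.15]
```

View pics/w1.png

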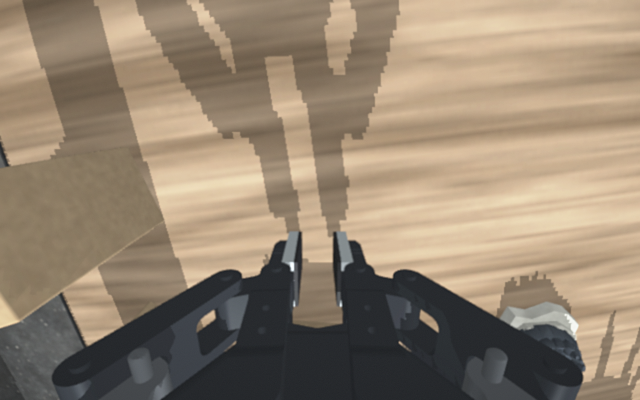

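The wrist view shows the fingertips at (315,235), clear above the table. The block is behind them, at about (315,290). Now I'll push towards the stop.

drive_tool:
  rows:
    - [[0.2, -2, -0.1, 0, 0, 0, 0], [0.2, -1.7, 0, 0, 0, 0, 0], [0.2, -0.8, 0, 0, 0, 0, 0], [0.2, -0.8, 0, 0, 0, 0, 0], [0.2, -0.8, 0, 0, 0, 0, 0]]

```text
t: 5.88
tool_pos: [0.552, 0.1891, 0.0324]
ee_rot: [0.065, 0.998, -0.0, -0.0]
wrist_force: [-1.3, 0.3, 0.6]
gripper_width: 0.0171
gripper_force: 0.7
```

drive_tool:
  rows:
    - [[0.2, -0.8, 0, 0, 0, 0, 0], [0.2, -0.8, 0, 0, 0, 0, 0], [0.2, -0.6, 0, 0, 0, 0, 0], [0.2, 0, 0, 0, 0, 0, 0]]

```text
t: 6.38
tool_pos: [0.5749, 0.1859, 0.0322]
ee_rot: [0.065, 0.998, 0.0, 0.0]
wrist_force: [-0.1, -1.1, -1.5]
gripper_width: 0.0174
gripper_force: 0.0
```

```bash
python3 m.py; python3 - <<'E'
import sys;sys.path.insert(0,'.')
from h import *
f=grab_frame("top");save(f,"t4.png",(280,110,380,200),6)
E
```

```text
rest 0 nan ((0.0, 0.0), (0.0, 0.0), 0.0)
[[0.0, 0.0], [0.0, 0.0], [0.0, 0.0], [0.0, 0.0]]
t 6.42 tcp [0.5745 0.186  0.0322] yaw of -x -7.46 tilt [ 0.  0. -1.] w 0.017 F [-0.2  0.1 -0.3]
need cm tool [ 54.55 -25.9   -1.8 ]m.py:7: RuntimeWarning: Mean of empty slice.
  r=cv2.minAreaRect(q[:,:2].astype(np.float32));print("rest",len(q),q[:,2].mean().round(4),r)
  ret = ret.dtype.type(ret / rcount)
```

View pics/t4.png

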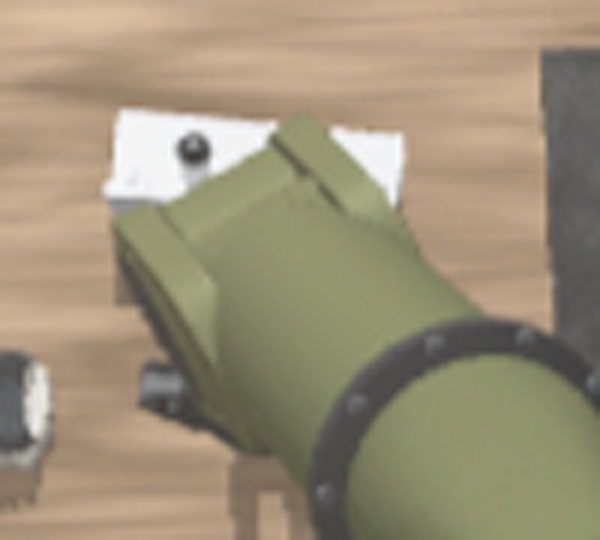

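drive_tool:
  rows:
    - [[0.2, -0.4, 0, 0, 0, 0, 0], [0.2, -0.4, 0, 0, 0, 0, 0], [0.2, -0.3, 0, 0, 0, 0, 0], [0.2, -0.3, 0, 0, 0, 0, 0], [0.2, -0.2, 0, 0, 0, 0, 0]]

```text
t: 7.1
tool_pos: [0.5902, 0.184, 0.0322]
ee_rot: [0.065, 0.998, -0.0, -0.0]
wrist_force: [-1.1, -0.0, -0.2]
gripper_width: 0.0168
gripper_force: 0.5
```

drive_tool:
  rows:
    - [[0.2, -0.2, 0, 0, 0, 0, 0], [0.2, -0.2, 0, 0, 0, 0, 0], [0.2, 0, 0, 0, 0, 0, 0]]

```text
t: 7.48
tool_pos: [0.5913, 0.1838, 0.0321]
ee_rot: [0.064, 0.998, -0.001, -0.003]
wrist_force: [-9.0, 0.4, 7.2]
gripper_width: 0.0171
gripper_force: 4.5
```

drive_tool:
  rows:
    - [[0.2, -0.2, 0, 0, 0, 0, 0], [0.2, 0, 0, 0, 0, 0, 0]]

```text
t: 7.72
tool_pos: [0.5913, 0.1838, 0.0321]
ee_rot: [0.064, 0.998, -0.001, -0.004]
wrist_force: [-14.2, 0.8, 10.2]
gripper_width: 0.0171
gripper_force: 7.2
```

drive_tool:
  rows:
    - [[0.2, 1, 0, 0, 0, 0, 0], [0.2, 3, 0, 0, 0, 0, 0], [0.2, 4, 0, 0, 0, 0, 0], [0.2, 1, 0, -5, 0, 0, 0], [0.2, 0, 0, -5, 0, 0, 0]]

```text
t: 8.35
tool_pos: [0.5057, 0.1952, 0.1332]
ee_rot: [0.064, 0.998, -0.0, -0.0]
wrist_force: [1.4, 0.3, 0.2]
gripper_width: 0.0169
gripper_force: 0.0
```

drive_tool:
  rows:
    - [[0.2, 3, 2, -5, 0, 0, 0], [0.2, 3, 3, -5, 0, 0, 0], [0.2, 2, 4, 0, 0, 0, 0], [0.2, 0, 4, 0, 0, 0, 0], [0.2, 0, 0, 0, 0, 0, 0]]

```text
t: 8.98
tool_pos: [0.445, 0.3362, 0.2301]
ee_rot: [0.063, 0.998, 0.001, 0.0]
wrist_force: [-0.3, -1.6, -0.3]
gripper_width: 0.0171
gripper_force: 0.0
```

```bash
sed -i 's/(.5,.72,.13,.26)/(.55,.72,.12,.26)/;s/<.675/+.1225*(.19-P[:,1])<.683/' m.py; python3 m.py; python3 - <<'E'
import sys;sys.path.insert(0,'.')
from h import *
f=grab_frame("top");save(f,"t5.png",(240,100,440,240),4)
g=grab_frame("scene");P,_=pts(f)
m=(P[:,0]>.64)&(P[:,0]<.77)&(P[:,1]>.08)&(P[:,1]<.29)&(P[:,2]>.037)&(P[:,2]<.047)
print("fence",m.sum(),cv2.minAreaRect(P[m][:,:2].astype(np.float32)))
E
```

```text
rest 306 0.0346 ((0.6417546272277832, 0.17732815444469452), (0.045850154012441635, 0.07889717817306519), 82.7236099243164)
[[0.5996999740600586, 0.15960000455379486], [0.6779999732971191, 0.14959999918937683], [0.6837999820709229, 0.19509999454021454], [0.6054999828338623, 0.20509999990463257]]
t 9.03 tcp [0.4453 0.3338 0.2298] yaw of -x -7.32 tilt [ 0.001  0.001 -1.   ] w 0.017 F [-0.5  0.1  0. ]
need cm tool [-21.47 -13.03  17.98]
fence 127 ((0.6701218485832214, 0.1959187388420105), (0.15678249299526215, 0.05990489199757576), 83.09627532958984)
```

View pics/t5.png

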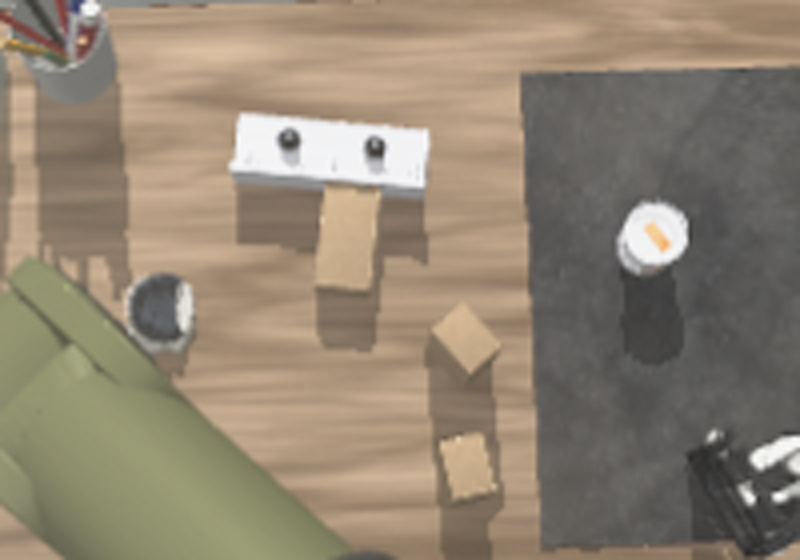

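The block at crop (348,240) is flush and square against the fence: its yaw is 82.7°, the same as the stop's. It is well inside both ends, and everything else stands where it was.

```bash
python3 -c "
from station import *
print(sign_off())"
```

```text
the job is handed in; nothing more can be done
None
```

The sanding rest was tipped onto a broad face and pushed flush and square against the stop, well inside its ends; nothing else was touched, and the job was handed in at about 9 s of the 40 s allowed.

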